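Turn the grater plate over and lock it

ROBOT

A 7-joint arm with a two-finger parallel gripper is mounted at the origin on the work surface. World frame = base frame: x ahead of the robot, y to its left, z up, the work surface at z = 0. Lengths are in m, angles in rad, forces in N, time in s.
With the tool pointing down it reaches from about 0.4 to 0.85 m from the base axis. Payload 10.4 kg.
Tool frame: the origin (TCP) lies on the mounting face of the last link; the fingertips stand r.tips_ahead ahead of it and the grasp point (between the pads) lies 164 mm ahead of it (r.tips_ahead is the distance from the TCP to the fingertips, in m); z points along the fingers, y is the line along which they close (so a half turn about z gives the same grasp; the last joint's range is limited). The gripper opens to 87 mm and grips with 3 to 60 N. Pads are 19 mm wide; open, the fingers measure 117 mm over their backs; the gripper's body (75 mm by 190 mm) begins 51 mm behind the grasp point.
Start: joints at [-1.371, 0.332, -0.065, 1.46, 0.022, 1.35, -0.088], TCP at [0.138, 0.61, 0.405] pointing down, gripper open.
Joint ranges: [-2.6, 2.6], [-0.5, 2.12], [-1.47, 1.34], [0.16, 2.42], [-1.27, 4.41], [0.06, 2.06], [-2.6, 2.6]. Speed limits (rad/s): [2.22, 2.22, 2.79, 2.79, 3.14, 3.14, 3.14].

INTERFACE

Orientations are given as a unit quaternion [x, y, z, w].
In Python, from bench import telemetry, imaging, job, r gives the robot as it stands.
- The arm moves only by the tool move_arm, never from a script. Its argument "steps" is a list of rows, each an object of numbers: "dx", "dy", "dz": the shift along the tool's x, y, z in cm; "spin": the turn about the tool's z in rad. In form: [{"dx": .., "dy": .., "dz": .., "spin": ..}, ...]. A call has 1 to 12 rows; each row shifts and turns the commanded pose from where the row before left it, along the tool's axes as they then stand; what a row does not reach is not made up. A row lasts 1/10 s, in which the tool goes at most 50 mm and 8.59 degrees, less where a joint would pass 70% of its speed; a pose out of reach is approached as far as the arm can. A call with a gripper value outside its range is refused whole. "claw" is the finger opening in cm, from 0 to 8.7, set as the call begins (left out, the last holds). The fingers move at their own pace and stop on an object; "squeeze" is the grip in N (left out, the last holds). Time passes only in rows, so rows that do not move let the fingers close. It gives the time, the measured TCP pose, the force, the opening and the grip force at its end, in the units of the state.
- telemetry.read_state(): the state, without advancing time (a new reading comes with each control period).
- imaging.camera(name): name is "side" or "top"; returns a dict with "img" (420x560x3 uint8, red, green, blue), "camera_matrix" (3x3 intrinsics, pixels), "R" (3x3) and "t" (3): a world point X has camera coordinates R X + t. Camera axes: x right, y down, z forward; pixel columns grow to the right and rows downward; lengths in m; the calibration is good to about 2 mm. A picture is of the moment at which its call begins. There is no depth.
- job.close_job(): hands the job in; it is judged then, once.
The state is a dict: "time": time; "joint_positions": joint angles; "joint_vel": joint speeds; "joint_torque": joint torques, N m; "ee_pos": TCP position; "eef_rot": TCP orientation; "ft_force": force on the tool from outside, world axes, zero at the start; "torque": the same for the moment, N m; "width": finger opening in m; "grip_force": force on a finger pad.
Only numpy, scipy, OpenCV 4.12 (cv2) and the standard library are available. Lean on these libraries where they do the work, as an engineer would, in place of code of your own. Each camera call takes 0.05 s, during which the arm holds its last target. There are 200 camera calls.

TASK

The grater's reversible plate sits coarse side up on its tub. Lift it off, turn it over so that the fine side faces up, seat it fully home on the tub's two locating pins, and only then swing the catch all the way over the plate to lock it. The draining rack can be used to stand the plate on end while you change your grip; leave the other crockery and the spoon where they are.

Things in the scene. Friction and masses are not known exactly. Their poses are not given: they have to be found in the camera images.
- tub: White plastic grater tub fixed to the counter, 186 long (x) x 58 wide (y) x 60 mm high. Origin: underside, below the middle of the seated plate (the tub runs from x -84 to +102 mm). z up. At its +x end a post carries the catch. The tub's top rim, on which the plate rests, is at z 60.
- seat (a point): On the tub's axes (x along, y across, z up), at the level of the rim (60 mm above the counter), under the middle of the seated plate.
- pin_near (a point): Foot of one steel locating pin, at x -58, y +10 mm of the tub, rim level. Pins are 8 mm thick, 9 mm tall, tapered over the upper half to 4 mm. Tub axes.
- pin_far (a point): Foot of the other, equal pin, at x +58, y +10 mm of the tub. Both pins lie 10 mm to the +y side of the tub's centre line: the plate fits either face up, but only one way round: to change faces turn it end over end, about its short (y) axis.
- plate: Loose reversible grater plate, steel with a grey plastic rail along each long edge, 150 (x) x 62 (y) x 12 mm (z), 250 g. Origin: centre of the fine face; z points from fine face to coarse face: up at the start, to be down at the end. Starts seated, axes along the tub's. Grip it across its 62 mm width on the 12 mm high rails. Rails stand 2 mm proud of the steel on both faces.
- fine_face (a point): Centre of the plate's fine face (the plate's origin, plate axes). Facing up and home, it is 12 mm above the tub's rim.
- coarse_face (a point): Centre of the coarse face (plate axes), 12 mm along the plate's z from the fine face. The coarse face has 15 large teeth with dark openings, the fine face a close grid of tiny bumps.
- hole_a (a point): Centre, in the fine face, of the plate's 11.5 mm through hole at x -58, y +10 of the plate. With the plate turned over and home it is around pin_far.
- hole_b (a point): Centre, in the fine face, of the equal hole at x +58, y +10. With the plate turned over and home it is around pin_near.
- catch (a joint): Angle (rad) of the swing catch about a vertical axis: 0 points away from the plate along the tub's +x, growing towards +y; pi (its stop) points along -x over the plate, locked. Light friction (0.03 N m): it stays where left. Steel arm 13 mm wide, 5 thick, its underside 3 mm above the seated plate's top, so it closes only over a plate that is home.
- catch_pivot (a point): On the catch's turning axis, at the underside of its arm: x +90, y 0, z 75 mm of the tub. Tub axes.
- catch_knob (a point): Centre of the upright grey knob on the catch's arm, 14 mm thick and 20 mm tall (its centre 15 mm above the arm's underside, its top 100 mm above the counter), 45 mm from the turning axis. To be pushed or pinched from above.
- rack: White wire draining rack fixed to the counter, base 150 (x) x 70 (y) x 8 mm, with three slots across it (each runs along y, 45 mm apart in x) between pairs of wire hoops 44 mm high. Origin: centre of the underside, z up.
- slot (a point): Middle of the floor of the rack's middle slot, 8 mm above the counter. The slot's gap is 15 mm in x (25 mm at the flared top, 42 mm above the counter) and open at its ends: the plate stands in it on a short end, thickness along x, width along y, and may lean up to 5 degrees.
- bowl: Blue tea bowl, 110 mm across, 50 high; bystander. Origin at its underside.
- mug: White mug, 76 mm across, 85 high; bystander.
- jar: Glass jar with a steel lid, 64 mm across, 90 high; bystander.
- glass: Green glass tumbler, 68 mm across, 80 high; bystander.
- saucer: White saucer, 120 mm across, 16 high; bystander.
- spoon: Steel spoon, 150 mm long, lying on the counter; bystander.
Not all that is in view belongs to the job. Leave any blue or purple look-alike of the tub alone.

How it is judged:
On the way, in this order (a step that is already met when the one before it is completed fails the run):
1. the plate is lifted clear of the pins (z of fine_face in the frame of tub above 0.09 m), for 0.1 s.
2. the plate is turned over and home on both pins, with the catch still open (under 2 rad) (angle between plate's own z axis and vertical above 3 rad and horizontal distance between hole_a and pin_far below 0.004 m and horizontal distance between hole_b and pin_near below 0.004 m and z of fine_face in the frame of tub below 0.074 m and value of joint catch below 2 rad), for 0.2 s.
At the end, for the whole second after the job is handed in: The plate lies at rest fine side up (z axis within 3.5 degrees of straight down), hole_a within 4 mm of pin_far and hole_b within 4 mm of pin_near horizontally, the fine face no more than 74 mm above the tub's underside (72 is home), and the catch is turned beyond 2.85 rad over the plate (angle between plate's own z axis and vertical above 3.08 rad and horizontal distance between hole_a and pin_far below 0.004 m and horizontal distance between hole_b and pin_near below 0.004 m and z of fine_face in the frame of tub below 0.074 m and value of joint catch above 2.85 rad and linear speed of plate below 0.02 m/s); the robot touches nothing.
It fails at once if a bystander (bowl, mug, jar, glass, saucer or spoon) is moved by more than 40 mm (distance of any of bowl, mug, jar, glass, saucer, spoon from where it was at the start of the episode above 0.04 m).
It also fails if it takes over 69 s, if anything falls off the work surface, if the arm or the gripper's body presses on something with over 40 N, if the wrist force passes 120 N, or if a joint passes its speed limit or range.

## Working session

There is one attempt and no reset: what is moved stays moved. The work goes in short steps, Python scripts to look and compute and a tool call to move; the robot and the scene stay as the last step left them, time stands still between calls to the robot, and variables do not carry over. Pictures are saved under pics/ and viewed, at most 10 in all, crops included, and the job is handed in when it is done.

Besides the shell and the picture viewer there is one more tool, called after "Request:" in YAML: its name, and indented under it one key for each argument. move_arm: Moves the arm, as the interface text tells. Its arguments: {"type":"object","properties":{"steps":{"type":"array","items":{"type":"object","properties":{"dx":{"type":"number"},"dy":{"type":"number"},"dz":{"type":"number"},"spin":{"type":"number"}}}},"claw":{"type":"number"},"squeeze":{"type":"number"}},"required":["steps"]}

```bash
mkdir -p pics; ls
python3 - <<'E'
from bench import telemetry, imaging, job, r
import cv2
print(r.tips_ahead); s=telemetry.read_state()
for k in ('time','ee_pos','eef_rot','width'): print(k,s[k])
import pickle
d={}
for n in ('side','top'):
    c=imaging.camera(n); d[n]=c; cv2.imwrite(f'pics/{n}0.png',c['img'][:,:,::-1]); print(n,c['camera_matrix'],c['R'],c['t'])
pickle.dump(d,open('cams0.pkl','wb'))
E
```

```text
pics
0.1822
time 0.0
ee_pos [0.13806433 0.60942323 0.40393439]
eef_rot [ 1.11162153e-01  9.93802012e-01 -7.30584514e-04 -5.38626951e-05]
width 0.08695427696107573
side [[448.59598257   0.         273.43081421]
 [  0.         448.59598257 215.35559136]
 [  0.           0.           1.        ]] [[ 0.94671704 -0.32175701 -0.01411627]
 [-0.19835612 -0.54797798 -0.8126346 ]
 [ 0.25373547  0.77213507 -0.58260256]] [-0.48162862  0.16645608  1.30700936]
top [[410.58004618   0.         290.46235472]
 [  0.         410.58004618 210.01534514]
 [  0.           0.           1.        ]] [[ 1.04496810e-01 -9.94525013e-01  6.43771377e-04]
 [-9.72690571e-01 -1.02337473e-01 -2.08326896e-01]
 [ 2.07252191e-01  2.11433057e-02 -9.78059042e-01]] [-0.03944757  0.52671969  0.9999349 ]
```

View pics/side0.png

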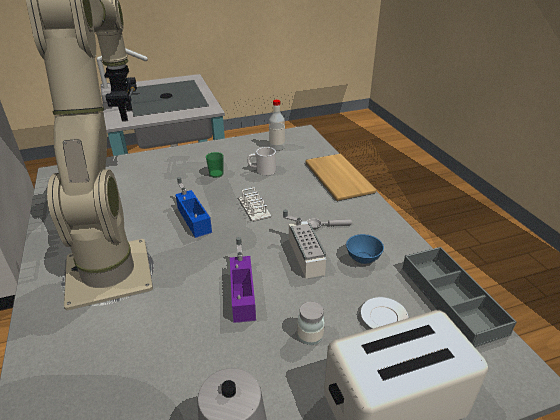

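View pics/top0.png

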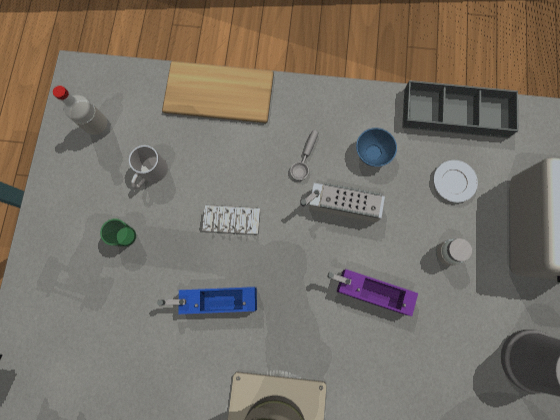

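The side view shows the white tub at (308,248) with the coarse plate on it, and its catch at (288,214). The rack is at (253,204). The top view shows the tub at (347,201), the catch at (308,199) and the rack at (231,220).

Things that could be taken for the tub in the top view: white tub (347,201), blue look-alike (217,300), purple look-alike (378,293). I choose the white one because it carries the toothed plate.

Run:
```python
import pickle,cv2,numpy as np
d=pickle.load(open('cams0.pkl','rb'))
a=d['top']['img'][165:235,285:405,::-1]; b=d['side']['img'][200:285,265:345,::-1]
a=cv2.resize(a,None,fx=6,fy=6,interpolation=cv2.INTER_CUBIC)[:, :720]
cv2.imwrite('pics/c1.png',a)
cv2.imwrite('pics/c2.png',cv2.resize(b,None,fx=7,fy=7,interpolation=cv2.INTER_CUBIC))
```

```text
(no output)
```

View pics/c1.png

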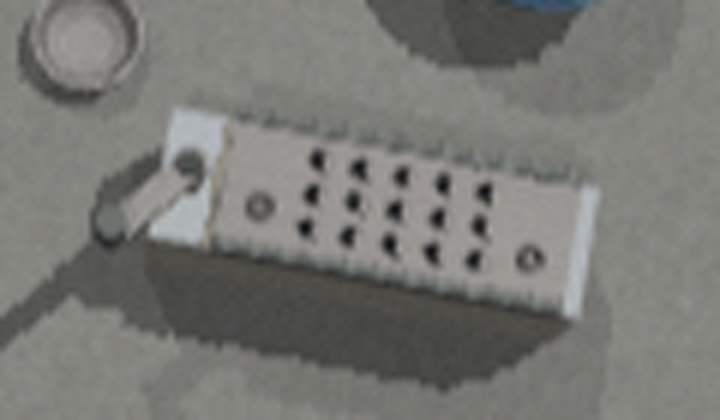

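View pics/c2.png

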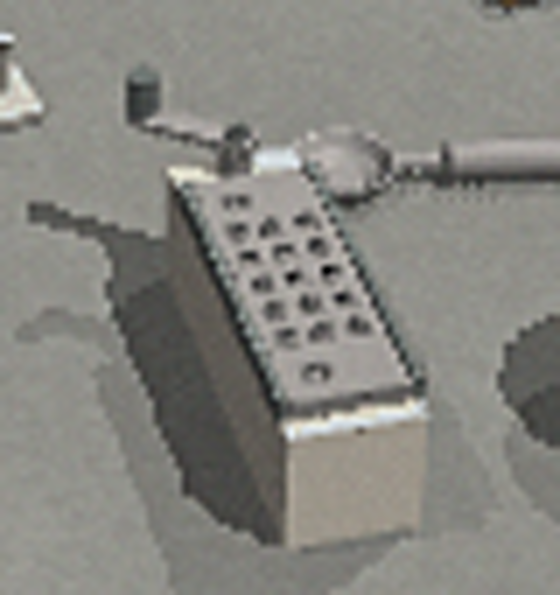

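```bash
cat > h.py <<'E'
import numpy as np,pickle,cv2
from scipy.optimize import least_squares
def proj(c,X):
    p=(c['R']@np.atleast_2d(X).T).T+c['t']; q=(c['camera_matrix']@p.T).T
    return q[:,:2]/q[:,2:]
def tub2w(p,X):
    X=np.atleast_2d(X)/1000.; c,s=np.cos(p[2]),np.sin(p[2])
    return np.c_[p[0]+c*X[:,0]-s*X[:,1],p[1]+s*X[:,0]+c*X[:,1],X[:,2]]
def ray(c,uv,z):
    d=c['R'].T@np.linalg.inv(c['camera_matrix'])@[uv[0],uv[1],1]; o=-c['R'].T@c['t']
    return o+d*(z-o[2])/d[2]
E
python3 - <<'E'
from h import *
d=pickle.load(open('cams0.pkl','rb'))
T=[((260,207),(58,10,69)),((530,259),(-58,10,69)),((597,187),(-84,-29,60)),((575,318),(-84,29,60)),((175,108),(102,-29,60)),((150,240),(102,29,60))]
S=[((287,437),(-84,29,60)),((427,412),(-84,-29,60)),((170,170),(102,29,60)),((288,548),(-84,29,0)),((425,522),(-84,-29,0)),((317,373),(-58,10,69)),((237,203),(58,10,69))]
tu=(np.array([a for a,_ in T])+.5)/6-.5+[285,165]; su=(np.array([a for a,_ in S])+.5)/7-.5+[265,200]
tX=np.array([b for _,b in T]);sX=np.array([b for _,b in S])
f=lambda p,w=3:np.concatenate([(proj(d['top'],tub2w(p,tX))-tu).ravel()*(w&1),(proj(d['side'],tub2w(p,sX))-su).ravel()*(w>>1)])
for w in (1,2,3):
    q=least_squares(f,[.55,-.1,1.5],args=(w,)); print(w,q.x,np.abs(q.fun).max())
print(f(q.x).reshape(-1,2).round(1))
k=ray(d['top'],((110+.5)/6-.5+285,(218+.5)/6-.5+165),.1); p=q.x
v=k[:2]-tub2w(p,[90,0,75])[0,:2]; print('knob',k,np.linalg.norm(v),np.arctan2(v[1],v[0])-p[2])
for u in [(377,148),(455,182),(457,250)]: print(ray(d['top'],u,.03))
a=d['top']['img'][195:245,190:275,::-1]
cv2.imwrite('pics/rack.png',cv2.resize(a,None,fx=8,fy=8,interpolation=cv2.INTER_CUBIC))
E
```

```text
1 [ 0.56771997 -0.13489247  1.48493402] 0.6663516917164429
2 [ 0.56882248 -0.13314116  1.47826758] 0.569583726527668
3 [ 0.56799561 -0.13439753  1.48306626] 0.7067303722168674
[[-0.3  0.1]
 [-0.3 -0.1]
 [ 0.1  0.1]
 [ 0.4 -0.1]
 [-0.6 -0.1]
 [-0.4 -0.7]
 [ 0.5  0.5]
 [ 0.4  0.5]
 [-0.5 -0.2]
 [-0.2  0.5]
 [-0.4  0.6]
 [ 0.1  0.1]
 [-0.1  0.1]]
knob [ 0.54461049 -0.01332603  0.1       ] 0.04432746328116639 0.8707846157530048
[ 0.72965069 -0.1998297   0.03      ]
[ 0.65554906 -0.41309345  0.03      ]
[ 0.47339069 -0.42213447  0.03      ]
```

Request:
move_arm:
  steps:
    - {"spin": 0.14}
    - {"spin": 0.14}
    - {"spin": 0.14}
    - {"spin": 0.14}
    - {"spin": 0.14}
    - {"spin": 0.14}
    - {"spin": 0.14}
    - {"spin": 0.14}
    - {"spin": 0.14}
    - {"spin": 0.14}
    - {"spin": 0.036}
    - {}
  claw: 8.7

```text
$.steps[0]: bad value
```

```bash
cat >> h.py <<'E'
P=np.array([0.56800,-0.1344,1.48307])
from scipy.spatial.transform import Rotation as Rn
def st():
    from bench import telemetry
    s=telemetry.read_state(); R=Rn.from_quat(s['eef_rot']).as_matrix(); e=np.array(s['ee_pos']); g=e+R[:,2]*.164
    c,sn=np.cos(P[2]),np.sin(P[2]); M=np.array([[c,sn],[-sn,c]])
    gt=np.r_[M@(g[:2]-P[:2]),g[2]]*1000
    print('t',round(s['time'],2),'grasp in tub mm',gt.round(1),'yawerr',round((np.arctan2(R[1,0],R[0,0])-P[2]+np.pi)%(2*np.pi)-np.pi,4),'tilt',R[:2,2].round(4),'w',round(s['width']*1000,1),'F',np.round(s['ft_force'],1),'grip',round(float(s['grip_force']),1))
    return s,R,g
def to(x,y,z):
    """tool-frame cm shift taking the grasp point to tub-frame mm (x,y,z)"""
    s,R,g=st(); w=tub2w(P,[x,y,z])[0]; print('shift cm',(R.T@(w-g)*100).round(2))
E
python3 -c "
from h import *
to(-62,0,260);to(-62,0,66)"
```

```text
t 0.1 grasp in tub mm [703.1 493.5 240. ] yawerr 1.4357 tilt [-0.0002 -0.0012] w 87.2 F [ 0.7 -0.  -0. ] grip 0.0
shift cm [-59.2  -69.17  -1.91]
t 0.1 grasp in tub mm [703.1 493.5 240. ] yawerr 1.4357 tilt [-0.0002 -0.0012] w 87.2 F [ 0.7 -0.  -0. ] grip 0.0
shift cm [-59.2  -69.15  17.49]
```

Request:
move_arm:
  steps:
    - {"dx": 0,"dy": 0,"dz": 0,"spin": 0.14}
    - {"dx": 0,"dy": 0,"dz": 0,"spin": 0.14}
    - {"dx": 0,"dy": 0,"dz": 0,"spin": 0.14}
    - {"dx": 0,"dy": 0,"dz": 0,"spin": 0.14}
    - {"dx": 0,"dy": 0,"dz": 0,"spin": 0.14}
    - {"dx": 0,"dy": 0,"dz": 0,"spin": 0.14}
    - {"dx": 0,"dy": 0,"dz": 0,"spin": 0.14}
    - {"dx": 0,"dy": 0,"dz": 0,"spin": 0.14}
    - {"dx": 0,"dy": 0,"dz": 0,"spin": 0.14}
    - {"dx": 0,"dy": 0,"dz": 0,"spin": 0.14}
    - {"dx": 0,"dy": 0,"dz": 0,"spin": 0.036}
    - {"dx": 0,"dy": 0,"dz": 0,"spin": 0}
  claw: 8.7

```text
time: 1.3
ee_pos: [0.138, 0.6095, 0.4043]
eef_rot: [0.738, 0.675, -0.0, 0.0]
ft_force: [0.4, -1.0, 1.0]
width: 0.0868
grip_force: 0.0
```

```bash
python3 -c "
from h import *
to(-62,0,240)"
```

```text
t 1.3 grasp in tub mm [703.2 493.5 240.3] yawerr -0.0006 tilt [-0.0001 -0.0007] w 86.8 F [ 0.4 -1.   1. ] grip 0.0
shift cm [-76.49  49.4    0.09]
```

Request:
move_arm:
  steps:
    - {"dx": -3.2,"dy": 2.06,"dz": 0,"spin": 0}
    - {"dx": -3.2,"dy": 2.06,"dz": 0,"spin": 0}
    - {"dx": -3.2,"dy": 2.06,"dz": 0,"spin": 0}
    - {"dx": -3.2,"dy": 2.06,"dz": 0,"spin": 0}
    - {"dx": -3.2,"dy": 2.06,"dz": 0,"spin": 0}
    - {"dx": -3.2,"dy": 2.06,"dz": 0,"spin": 0}
    - {"dx": -3.2,"dy": 2.06,"dz": 0,"spin": 0}
    - {"dx": -3.2,"dy": 2.06,"dz": 0,"spin": 0}
    - {"dx": -3.2,"dy": 2.06,"dz": 0,"spin": 0}
    - {"dx": -3.2,"dy": 2.06,"dz": 0,"spin": 0}
    - {"dx": -3.2,"dy": 2.06,"dz": 0,"spin": 0}
    - {"dx": -3.2,"dy": 2.06,"dz": 0,"spin": 0}

```text
time: 2.5
ee_pos: [0.351, 0.2037, 0.4047]
eef_rot: [0.737, 0.676, 0.0, -0.0]
ft_force: [0.2, 0.3, -0.3]
width: 0.087
grip_force: 0.0
```

Request:
move_arm:
  steps:
    - {"dx": -3.2,"dy": 2.06,"dz": 0,"spin": 0}
    - {"dx": -3.2,"dy": 2.06,"dz": 0,"spin": 0}
    - {"dx": -3.2,"dy": 2.06,"dz": 0,"spin": 0}
    - {"dx": -3.2,"dy": 2.06,"dz": 0,"spin": 0}
    - {"dx": -3.2,"dy": 2.06,"dz": 0,"spin": 0}
    - {"dx": -3.2,"dy": 2.06,"dz": 0,"spin": 0}
    - {"dx": -3.2,"dy": 2.06,"dz": 0,"spin": 0}
    - {"dx": -3.2,"dy": 2.06,"dz": 0,"spin": 0}
    - {"dx": -3.2,"dy": 2.06,"dz": 0,"spin": 0}
    - {"dx": -3.2,"dy": 2.06,"dz": 0,"spin": 0}
    - {"dx": -3.2,"dy": 2.06,"dz": 0,"spin": 0}
    - {"dx": 0,"dy": 0,"dz": 0,"spin": 0}

```text
time: 3.7
ee_pos: [0.5456, -0.1701, 0.4038]
eef_rot: [0.739, 0.673, -0.002, 0.001]
ft_force: [-0.2, -0.4, 0.0]
width: 0.087
grip_force: 0.0
```

```bash
python3 -c "
from h import *
to(-62,0,66)"
```

```text
t 3.7 grasp in tub mm [-38.3  19.5 239.8] yawerr -0.0054 tilt [-0.002  -0.0045] w 87.0 F [-0.2 -0.4  0. ] grip 0.0
shift cm [-2.28  1.99 17.39]
```

Request:
move_arm:
  steps:
    - {"dx": -1.15,"dy": 1.0,"dz": 1,"spin": 0}
    - {"dx": -1.15,"dy": 1.0,"dz": 1,"spin": 0}
    - {"dx": 0,"dy": 0,"dz": 2.5,"spin": 0}
    - {"dx": 0,"dy": 0,"dz": 3,"spin": 0}
    - {"dx": 0,"dy": 0,"dz": 2.5,"spin": 0}
    - {"dx": 0,"dy": 0,"dz": 1.0,"spin": 0}
    - {"dx": 0,"dy": 0,"dz": 0,"spin": 0}
    - {"dx": 0,"dy": 0,"dz": 0,"spin": 0}

```text
time: 4.5
ee_pos: [0.5636, -0.1899, 0.2958]
eef_rot: [0.737, 0.676, 0.0, 0.0]
ft_force: [0.4, -0.1, -0.1]
width: 0.0869
grip_force: 0.0
```

```bash
python3 -c "
from h import *
to(-62,0,66)"
```

```text
t 4.5 grasp in tub mm [-55.6  -0.6 131.8] yawerr 0.0004 tilt [ 0.0011 -0.0001] w 86.9 F [ 0.4 -0.1 -0.1] grip 0.0
shift cm [-0.64 -0.07  6.58]
```

Request:
move_arm:
  steps:
    - {"dx": -0.6,"dy": -0.07,"dz": 2,"spin": 0}
    - {"dx": 0,"dy": 0,"dz": 2,"spin": 0}
    - {"dx": 0,"dy": 0,"dz": 1.5,"spin": 0}
    - {"dx": 0,"dy": 0,"dz": 1.0,"spin": 0}
    - {"dx": 0,"dy": 0,"dz": 0,"spin": 0}
    - {"dx": 0,"dy": 0,"dz": 0,"spin": 0}

```text
time: 5.1
ee_pos: [0.5623, -0.1959, 0.2304]
eef_rot: [0.737, 0.675, 0.0, 0.0]
ft_force: [-0.0, -0.3, 0.3]
width: 0.087
grip_force: 0.0
```

Request:
move_arm:
  steps:
    - {"dx": 0,"dy": 0,"dz": 0,"spin": 0}
    - {"dx": 0,"dy": 0,"dz": 0,"spin": 0}
    - {"dx": 0,"dy": 0,"dz": 0,"spin": 0}
    - {"dx": 0,"dy": 0,"dz": 0,"spin": 0}
    - {"dx": 0,"dy": 0,"dz": 0,"spin": 0}
    - {"dx": 0,"dy": 0,"dz": 0,"spin": 0}
    - {"dx": 0,"dy": 0,"dz": 0,"spin": 0}
    - {"dx": 0,"dy": 0,"dz": 0,"spin": 0}
  claw: 5
  squeeze: 50

```text
time: 5.9
ee_pos: [0.5621, -0.1958, 0.2299]
eef_rot: [0.738, 0.675, 0.0, 0.0]
ft_force: [-1.0, 1.1, 3.3]
width: 0.0614
grip_force: 50.0
```

```bash
python3 -c "
from h import *
to(-62,0,66)"
```

```text
t 5.9 grasp in tub mm [-61.7   0.5  65.9] yawerr -0.0003 tilt [0.0002 0.0002] w 61.4 F [-1.   1.1  3.3] grip 50.0
shift cm [-0.03  0.05 -0.01]
```

Gripped at 61.4 mm. Now I lift, first slowly off the pins, then higher.

Request:
move_arm:
  steps:
    - {"dx": 0,"dy": 0,"dz": -0.5,"spin": 0}
    - {"dx": 0,"dy": 0,"dz": -0.5,"spin": 0}
    - {"dx": 0,"dy": 0,"dz": -1,"spin": 0}
    - {"dx": 0,"dy": 0,"dz": -2,"spin": 0}
    - {"dx": 0,"dy": 0,"dz": -3,"spin": 0}
    - {"dx": 0,"dy": 0,"dz": -3,"spin": 0}
    - {"dx": 0,"dy": 0,"dz": -3,"spin": 0}
    - {"dx": 0,"dy": 0,"dz": -2,"spin": 0}
    - {"dx": 0,"dy": 0,"dz": -1,"spin": 0}
    - {"dx": 0,"dy": 0,"dz": 0,"spin": 0}
    - {"dx": 0,"dy": 0,"dz": 0,"spin": 0}

```text
time: 7.0
ee_pos: [0.5619, -0.1956, 0.3889]
eef_rot: [0.737, 0.675, -0.0, -0.001]
ft_force: [-0.7, 0.5, -3.0]
width: 0.0613
grip_force: 50.0
```

```bash
python3 -c "
from h import *
st()
from bench import imaging
c=imaging.camera('side')['img'][130:290,220:400,::-1]
cv2.imwrite('pics/l1.png',cv2.resize(c,None,fx=3,fy=3,interpolation=2))"
```

```text
t 7.0 grasp in tub mm [-61.4   0.9 224.9] yawerr -0.0001 tilt [-0.001   0.0005] w 61.3 F [-0.7  0.5 -3. ] grip 50.0
```

View pics/l1.png

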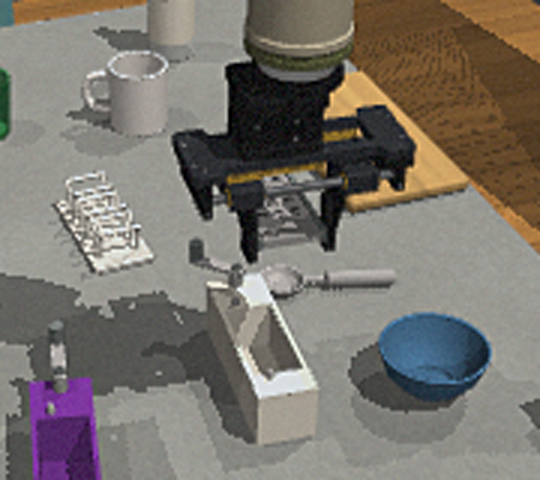

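The plate is held stiffly and roughly level: in the crop its near end is at about (285,185) and the open tub at (275,370). I'll loosen the grip so the free end swings down.

Request:
move_arm:
  steps:
    - {"dx": 0,"dy": 0,"dz": -0.5,"spin": 0}
    - {"dx": 0,"dy": 0,"dz": -0.5,"spin": 0}
    - {"dx": 0,"dy": 0,"dz": 0,"spin": 0}
    - {"dx": 0,"dy": 0,"dz": 0,"spin": 0}
  squeeze: 12

```text
time: 7.45
ee_pos: [0.562, -0.1959, 0.3997]
eef_rot: [0.738, 0.675, 0.0, 0.0]
ft_force: [0.0, 0.4, -2.5]
width: 0.0621
grip_force: 12.0
```

```bash
python3 -c "
from h import *
s,R,g=st(); print('tool-moment',(R.T@np.array(s['torque'])).round(3))"
```

```text
t 7.45 grasp in tub mm [-61.8   0.6 235.7] yawerr -0.0004 tilt [ 0.0001 -0.0001] w 62.1 F [ 0.   0.4 -2.5] grip 12.0
tool-moment [ 0.101 -0.106  0.017]
```

Request:
move_arm:
  steps:
    - {"dx": 0,"dy": 0,"dz": 0,"spin": 0}
    - {"dx": 0,"dy": 0,"dz": 0,"spin": 0}
    - {"dx": 0,"dy": 0,"dz": 0,"spin": 0}
    - {"dx": 0,"dy": 0,"dz": 0,"spin": 0}
  squeeze: 7

```text
time: 7.85
ee_pos: [0.5621, -0.1958, 0.3997]
eef_rot: [0.737, 0.675, 0.0, -0.0]
ft_force: [-0.1, -0.3, -2.4]
width: 0.062
grip_force: 7.0
```

```bash
python3 -c "
from h import *
s,R,g=st(); print('tool-moment',(R.T@np.array(s['torque'])).round(3))
from bench import imaging
for n,(a,b,e,f) in dict(side=(120,220,270,400),top=(150,270,290,420)).items():
  i=imaging.camera(n)['img'][a:a+110,e if 0 else b:b+140,::-1]; cv2.imwrite(f'pics/l2{n}.png',i)
a,b=cv2.imread('pics/l2side.png'),cv2.imread('pics/l2top.png')
cv2.imwrite('pics/l2.png',cv2.resize(np.hstack([a,b]),None,fx=2.8,fy=2.8,interpolation=2))"
```

```text
t 7.85 grasp in tub mm [-61.6   0.5 235.7] yawerr -0.0002 tilt [-0.      0.0001] w 62.0 F [-0.1 -0.3 -2.4] grip 7.0
tool-moment [-0.001 -0.147 -0.001]
```

View pics/l2.png

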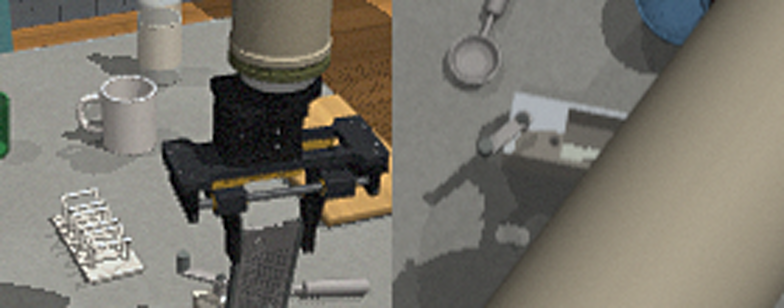

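The side crop shows the free end hanging down with the fine face towards the camera, at about (262,270) in the crop, so the coarse face points to tub +x. I'll carry it just past the tub's -x end and lower it there, so the end wall can tip it over.

Request:
move_arm:
  steps:
    - {"dx": 0,"dy": 0,"dz": 0,"spin": 0}
    - {"dx": 0,"dy": 0,"dz": 0,"spin": 0}
    - {"dx": 0,"dy": 0,"dz": 0,"spin": 0}
    - {"dx": 0,"dy": 0,"dz": 0,"spin": 0}
    - {"dx": 0,"dy": 0,"dz": 0,"spin": 0}
    - {"dx": 0,"dy": 0,"dz": 0,"spin": 0}

```text
time: 8.55
ee_pos: [0.562, -0.1958, 0.3997]
eef_rot: [0.738, 0.675, 0.0, -0.0]
ft_force: [-0.3, 0.3, -2.8]
width: 0.062
grip_force: 7.0
```

Request:
move_arm:
  steps:
    - {"dx": -1,"dy": 0,"dz": 0,"spin": 0}
    - {"dx": -1.5,"dy": 0,"dz": 0,"spin": 0}
    - {"dx": -1.5,"dy": 0,"dz": 0,"spin": 0}
    - {"dx": -1.5,"dy": 0,"dz": 0,"spin": 0}
    - {"dx": -0.5,"dy": 0,"dz": 0,"spin": 0}
    - {"dx": 0,"dy": 0,"dz": 0,"spin": 0}
    - {"dx": 0,"dy": 0,"dz": 0,"spin": 0}
  squeeze: 25

```text
time: 9.25
ee_pos: [0.557, -0.2552, 0.3996]
eef_rot: [0.737, 0.675, 0.0, -0.0]
ft_force: [-0.0, -0.4, -2.8]
width: 0.062
grip_force: 25.0
```

```bash
cat >> h.py <<'E'
def look(name,uvs=None):
    from bench import imaging
    out=[]
    for n,(v,u) in (uvs or dict(side=(150,230),top=(150,290))).items():
        i=imaging.camera(n)['img'][v:v+130,u:u+140,::-1]; out.append(i)
    cv2.imwrite(f'pics/{name}.png',cv2.resize(np.hstack(out),None,fx=2.8,fy=2.8,interpolation=2))
E
python3 -c "
from h import *
s,R,g=st(); print('tool-moment',(R.T@np.array(s['torque'])).round(3))
look('l3')"
```

```text
t 9.25 grasp in tub mm [-121.2    0.5  235.6] yawerr 0.0001 tilt [-0.0002  0.0004] w 62.0 F [-0.  -0.4 -2.8] grip 25.0
tool-moment [ 0.008 -0.094 -0.024]
```

View pics/l3.png

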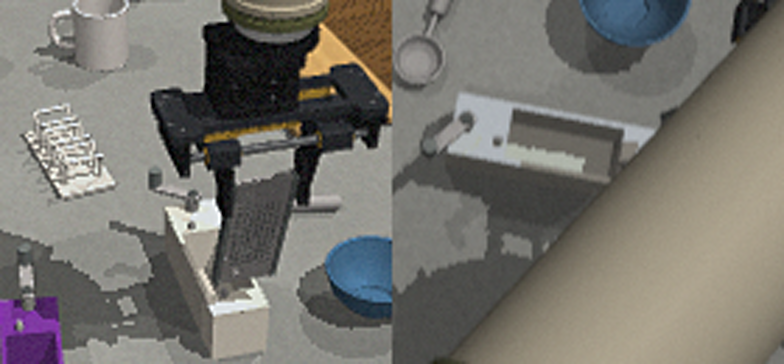

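```bash
cat >> h.py <<'E'
def plate_pts(g,th,d=13):
    # th: angle of plate's long axis from hanging, toward tub +x; g grasp in tub mm. bottom corners, top corners (mid thickness)
    a=np.array([np.sin(th),0,-np.cos(th)])
    return [np.array(g)+a*l+np.array([0,y,0]) for l in (150-d,-d) for y in (31,-31)]
E
python3 -c "
from h import *
c=pickle.load(open('cams0.pkl','rb'))['side']
for t in (0,10,20,30,40,50,60):
  print(t,proj(c,tub2w(P,plate_pts([-121,0.5,235.6],np.radians(t)))).round(0).tolist())"
```

```text
0 [[310.0, 261.0], [332.0, 257.0], [312.0, 215.0], [336.0, 211.0]]
10 [[307.0, 254.0], [329.0, 251.0], [312.0, 215.0], [336.0, 211.0]]
20 [[305.0, 247.0], [326.0, 244.0], [312.0, 216.0], [336.0, 212.0]]
30 [[302.0, 240.0], [324.0, 236.0], [313.0, 217.0], [336.0, 213.0]]
40 [[300.0, 231.0], [322.0, 228.0], [313.0, 218.0], [337.0, 214.0]]
50 [[299.0, 223.0], [320.0, 220.0], [313.0, 218.0], [337.0, 215.0]]
60 [[298.0, 215.0], [319.0, 211.0], [313.0, 219.0], [337.0, 216.0]]
```

The plate still leans about 14° from hanging, with its lower end toward the tub. The bottom corners are at about (306,252) and (329,247) in the full side image. I'll back off more, then lower.

Request:
move_arm:
  steps:
    - {"dx": -1.2,"dy": 0,"dz": 0,"spin": 0}
    - {"dx": -1.3,"dy": 0,"dz": 0,"spin": 0}
    - {"dx": 0,"dy": 0,"dz": 1.5,"spin": 0}
    - {"dx": 0,"dy": 0,"dz": 2,"spin": 0}
    - {"dx": 0,"dy": 0,"dz": 2,"spin": 0}
    - {"dx": 0,"dy": 0,"dz": 1.4,"spin": 0}
    - {"dx": 0,"dy": 0,"dz": 0,"spin": 0}
    - {"dx": 0,"dy": 0,"dz": 0,"spin": 0}

```text
time: 10.15
ee_pos: [0.5547, -0.2804, 0.3308]
eef_rot: [0.737, 0.675, -0.0, -0.0]
ft_force: [0.7, 0.2, -2.2]
width: 0.0614
grip_force: 25.0
```

Request:
move_arm:
  steps:
    - {"dx": 0.8,"dy": 0,"dz": 0,"spin": 0}
    - {"dx": 0.8,"dy": 0,"dz": 0,"spin": 0}
    - {"dx": 0.8,"dy": 0,"dz": 0,"spin": 0}
    - {"dx": 0.8,"dy": 0,"dz": 0,"spin": 0}
    - {"dx": 0.8,"dy": 0,"dz": 0,"spin": 0}
    - {"dx": 0.8,"dy": 0,"dz": 0,"spin": 0}
    - {"dx": 0.8,"dy": 0,"dz": 0,"spin": 0}
    - {"dx": 0.6,"dy": 0,"dz": 0,"spin": 0}
    - {"dx": 0,"dy": 0,"dz": 0,"spin": 0}
  squeeze: 10

```text
time: 11.05
ee_pos: [0.5603, -0.2177, 0.3307]
eef_rot: [0.737, 0.676, 0.0, -0.0]
ft_force: [1.1, -0.1, -3.0]
width: 0.0619
grip_force: 10.0
```

```bash
python3 -c "
from h import *
s,R,g=st(); print('tool-moment',(R.T@np.array(s['torque'])).round(3), (R.T@s['ft_force']).round(1))"
```

```text
t 11.05 grasp in tub mm [-83.5   0.4 166.7] yawerr 0.001 tilt [-0.      0.0005] w 61.9 F [ 1.1 -0.1 -3. ] grip 10.0
tool-moment [-0.033 -0.101  0.024] [-0.   1.1  3. ]
```

Request:
move_arm:
  steps:
    - {"dx": 0.8,"dy": 0,"dz": 0,"spin": 0}
    - {"dx": 0.8,"dy": 0,"dz": 0,"spin": 0}
    - {"dx": 0.8,"dy": 0,"dz": 0,"spin": 0}
    - {"dx": 0.8,"dy": 0,"dz": 0,"spin": 0}
    - {"dx": 0.75,"dy": 0,"dz": 0.2,"spin": 0}
    - {"dx": 0.75,"dy": 0,"dz": 0.25,"spin": 0}
    - {"dx": 0.75,"dy": 0,"dz": 0.3,"spin": 0}
    - {"dx": 0.75,"dy": 0,"dz": 0.35,"spin": 0}
    - {"dx": 0.75,"dy": 0,"dz": 0.4,"spin": 0}
    - {"dx": 0,"dy": 0,"dz": 0,"spin": 0}
    - {"dx": 0,"dy": 0,"dz": 0,"spin": 0}

```text
time: 12.15
ee_pos: [0.5662, -0.1491, 0.3156]
eef_rot: [0.737, 0.675, 0.0, -0.0]
ft_force: [0.3, 0.3, -1.6]
width: 0.0618
grip_force: 10.0
```

```bash
python3 -c "
from h import *
s,R,g=st(); print('tool-moment',(R.T@np.array(s['torque'])).round(3), (R.T@s['ft_force']).round(1))
look('l4',dict(side=(150,230),top=(150,290)))"
```

```text
t 12.15 grasp in tub mm [-14.7   0.6 151.6] yawerr 0.0002 tilt [-0.0003  0.0006] w 61.8 F [ 0.3  0.3 -1.6] grip 10.0
tool-moment [ 0.066 -0.029 -0.004] [0.3 0.2 1.6]
```

View pics/l4.png

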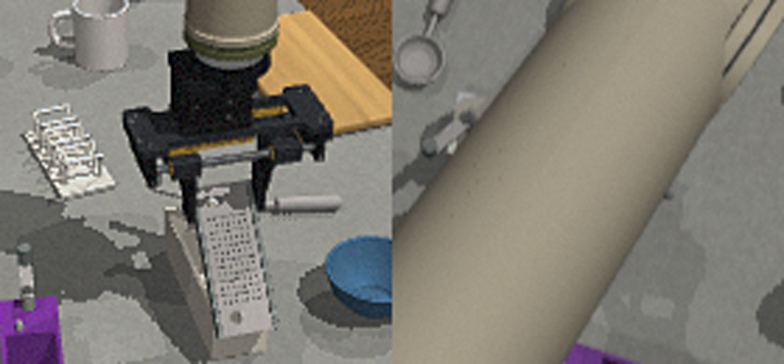

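The plate leans about 45° on the tub's end with the fine face up: the lower edge is at about (240,330) in the crop and the hole at (237,317). The plan works, so I keep tipping, ending level on the two pin tips.

Request:
move_arm:
  steps:
    - {"dx": 0.65,"dy": 0,"dz": 0.45,"spin": 0}
    - {"dx": 0.6,"dy": 0,"dz": 0.55,"spin": 0}
    - {"dx": 0.6,"dy": 0,"dz": 0.55,"spin": 0}
    - {"dx": 0.55,"dy": 0,"dz": 0.6,"spin": 0}
    - {"dx": 0.5,"dy": 0,"dz": 0.65,"spin": 0}
    - {"dx": 0.4,"dy": 0,"dz": 0.7,"spin": 0}
    - {"dx": 0.4,"dy": 0,"dz": 0.7,"spin": 0}
    - {"dx": 0.4,"dy": 0,"dz": 0.6,"spin": 0}
    - {"dx": 0.4,"dy": 0,"dz": 0.4,"spin": 0}
    - {"dx": 0,"dy": 0,"dz": 0,"spin": 0}
    - {"dx": 0,"dy": 0,"dz": 0,"spin": 0}

```text
time: 13.35
ee_pos: [0.5701, -0.1043, 0.2637]
eef_rot: [0.737, 0.675, 0.0, -0.0]
ft_force: [-0.4, 0.5, -2.5]
width: 0.062
grip_force: 10.0
```

```bash
python3 -c "
from h import *
s,R,g=st(); print('tool-moment',(R.T@np.array(s['torque'])).round(3), (R.T@s['ft_force']).round(1))
to(50,0,74)"
```

```text
t 13.35 grasp in tub mm [30.3  0.5 99.7] yawerr 0.0 tilt [-0.0002  0.0007] w 62.0 F [-0.4  0.5 -2.5] grip 10.0
tool-moment [ 0.117  0.007 -0.009] [ 0.5 -0.5  2.5]
t 13.35 grasp in tub mm [30.3  0.5 99.7] yawerr 0.0 tilt [-0.0002  0.0007] w 62.0 F [-0.4  0.5 -2.5] grip 10.0
shift cm [1.97 0.05 2.57]
```

Request:
move_arm:
  steps:
    - {"dx": 0.5,"dy": 0,"dz": 0.4,"spin": 0}
    - {"dx": 0.5,"dy": 0,"dz": 0.5,"spin": 0}
    - {"dx": 0.5,"dy": 0,"dz": 0.5,"spin": 0}
    - {"dx": 0.5,"dy": 0,"dz": 0.5,"spin": 0}
    - {"dx": 0,"dy": 0,"dz": 0.3,"spin": 0}
    - {"dx": 0,"dy": 0,"dz": 0.3,"spin": 0}
    - {"dx": 0,"dy": 0,"dz": 0,"spin": 0}
    - {"dx": 0,"dy": 0,"dz": 0,"spin": 0}

```text
time: 14.15
ee_pos: [0.5723, -0.0847, 0.2393]
eef_rot: [0.738, 0.675, 0.001, 0.0]
ft_force: [-0.5, -1.2, 7.4]
width: 0.0624
grip_force: 10.0
```

```bash
python3 -c "
from h import *
s,R,g=st(); print('tool-moment',(R.T@np.array(s['torque'])).round(3), (R.T@s['ft_force']).round(1))
look('l5',dict(side=(150,230),top=(150,290)))"
```

```text
t 14.15 grasp in tub mm [49.9 -0.2 75.3] yawerr -0.0003 tilt [0.0014 0.    ] w 62.4 F [-0.5 -1.2  7.4] grip 10.0
tool-moment [ 0.266 -0.54   0.029] [-1.2 -0.4 -7.4]
```

View pics/l5.png

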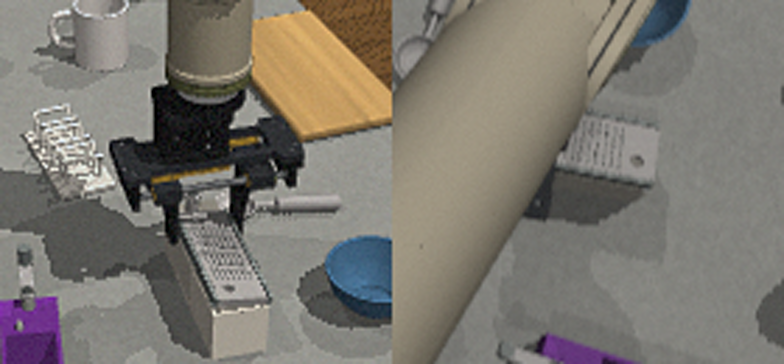

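The plate lies about level over both pins, fine face up, with the hole at (230,289) in the side crop and (637,160) in the top crop. The fingers feel 7 N of contact. Next I compute where that hole sits in tub coordinates.

```bash
python3 -c "
from h import *
from bench import imaging
d=pickle.load(open('cams0.pkl','rb'))
def tubf(w):
    c,s=np.cos(P[2]),np.sin(P[2]); return np.array([[c,s],[-s,c]])@(w[:2]-P[:2])*1000
# blob refine: darkest patch vs. surroundings near the guess
for n,u0 in (('side',(312.1,253.2)),('top',(377.5,207.1))):
    i=cv2.cvtColor(imaging.camera(n)['img'],cv2.COLOR_RGB2GRAY).astype(float)
    x,y=int(round(u0[0])),int(round(u0[1])); w=i[y-4:y+5,x-4:x+5]
    print(n,w.astype(int))
    k=np.clip(np.median(w)-15-w,0,None); k[:, :]*=(np.hypot(*np.mgrid[-4:5,-4:5])<4.2)
    yy,xx=np.mgrid[-4:5,-4:5]; u=(x+(k*xx).sum()/k.sum(),y+(k*yy).sum()/k.sum())
    print(n,np.round(u,1),[tubf(ray(d[n],q,z)).round(1) for q in (u0,u) for z in (.073,.077)])
"
```

```text
side [[176 121 174 123 176 122 171 117 177]
 [172 176 175 173 176 174 174 175 175]
 [169 172 168 149 175 172 171 169 171]
 [171 139 101  87  81 116 180 171 172]
 [174 174 127  90  83 103 178 173 170]
 [176 175 177 162 137 176 178 169 168]
 [179 176 175 175 179 172 176 176 173]
 [174 171 172 175 170 171 165 175 175]
 [ 96 123 113 114  99  98  97  98 103]]
side [311.7 253.1] [array([-65.,   6.]), array([-69.5,   7.6]), array([-64.5,   7.1]), array([-68.9,   8.7])]
top [[152 151 149 150 150 147 150 149 148]
 [150 149 153 152 153 151 151 150 150]
 [148 140 132 122 126 152 149 150 150]
 [147 117 106  87  75 130 149 151 150]
 [147 115 117 109  96  92 144 149 149]
 [150 140 114 110 107  98 148 148 149]
 [152 149 133 120 131 135 152 148 147]
 [149 148 150 143 150 149 150 152 150]
 [150 152 149 147 149 150 148 147 150]]
top [377.4 206.9] [array([-69.3,   7.2]), array([-68.6,   8.2]), array([-68.9,   6.6]), array([-68.2,   7.7])]
```

Request:
move_arm:
  steps:
    - {"dx": 0,"dy": 0,"dz": 0,"spin": 0}
    - {"dx": 0,"dy": 0,"dz": 0,"spin": 0}
    - {"dx": 0,"dy": 0,"dz": 0,"spin": 0}
    - {"dx": 0,"dy": 0,"dz": -0.4,"spin": 0}
    - {"dx": 0,"dy": 0,"dz": -0.4,"spin": 0}
    - {"dx": 0.4,"dy": -0.06,"dz": 0,"spin": 0}
    - {"dx": 0.4,"dy": -0.06,"dz": 0,"spin": 0}
    - {"dx": 0.3,"dy": 0,"dz": 0,"spin": 0}
    - {"dx": 0,"dy": 0,"dz": 0,"spin": 0}
    - {"dx": 0,"dy": 0,"dz": 0,"spin": 0}
  squeeze: 50

```text
time: 15.35
ee_pos: [0.5716, -0.0735, 0.2466]
eef_rot: [0.737, 0.675, -0.0, -0.0]
ft_force: [-0.3, -0.3, -1.6]
width: 0.061
grip_force: 50.0
```

```bash
python3 -c "
from h import *
from bench import imaging
s,R,g=st(); print('tool-moment',(R.T@np.array(s['torque'])).round(3), (R.T@s['ft_force']).round(1))
i=cv2.cvtColor(imaging.camera('top')['img'],cv2.COLOR_RGB2GRAY); print(i[200:212,366:382])
i=cv2.cvtColor(imaging.camera('side')['img'],cv2.COLOR_RGB2GRAY); print(i[240:258,302:318])
d=pickle.load(open('cams0.pkl','rb'))
for z in (77,85): print(z,proj(d['top'],tub2w(P,[-58,10,z])),proj(d['side'],tub2w(P,[-58,10,z])))
"
```

```text
t 15.35 grasp in tub mm [61.   1.8 82.6] yawerr 0.0001 tilt [-0.0002  0.    ] w 61.0 F [-0.3 -0.3 -1.6] grip 50.0
tool-moment [0.034 0.035 0.006] [-0.3 -0.3  1.6]
[[152 142 137 152 153 153 151 151 153 153 153 151 152 152 151 170]
 [151 131 142 152 154 151 153 151 150 150 153 152 152 149 151 174]
 [150 113 142 151 152 153 151 151 149 152 151 151 155 153 157 176]
 [152 119 153 152 153 152 153 150 151 149 151 151 150 152 157 175]
 [150 128 152 152 153 150 132 135 140 153 149 149 151 149 157 175]
 [149 135 150 149 147 131  97  93 106 131 151 153 150 154 161 176]
 [149 126 152 152 148 106  92  82  72  93 151 153 151 155 167 178]
 [152 135 154 153 148 116  83  96  78  79 150 150 149 150 171 175]
 [126 142 152 153 150 130  85  93  94 123 148 150 148 151 170 177]
 [123 141 151 150 153 150 132 127 136 152 152 152 152 152 173 176]
 [150 150 149 152 149 150 149 151 150 150 153 151 154 156 178 177]
 [135 138 138 142 151 150 151 150 152 149 150 150 152 157 175 176]]
[[175 143 185 150 186 160 183 152 161 135 161 120 155 111 156 163]
 [176  99 175 120 174 144 177 140 173 126 185 141 178 181 152 180
[... 500 characters left out ...]
  95  70  76 182 175 175 174 173 172]
 [ 41  86 136 146 176 176 161 123 104 129 183 173 172 173 175 172]
 [ 43  52 161 154 177 178 177 181 182 175 175 176 171 175 177 178]
 [ 88  42  84 129 178 176 172 176 173 172 174 172 170 169 175 180]
 [ 95  50  41  90 118 157 134 134 135 134 132 136 114 113 119 113]
 [115  93  59  76  78 106 101 100 102 100  99 102  98 106  97 101]
 [ 93  87  74  87 106 110 108  95  96  93 118 114 103 102  99  99]
 [ 95 111 116  97 110 109  97  84  87 102 120 100 121  94 115 115]
 [ 93  89 127 159 132 149 114 114 115 119 110 123 210 113 215 209]]
77 [[373.21354242 207.00092625]] [[310.01601044 250.76061178]]
85 [[373.8458437  206.31191026]] [[310.11188971 248.55968524]]
```

Request:
move_arm:
  steps:
    - {"dx": -0.05,"dy": 0.06,"dz": 0.3,"spin": 0}
    - {"dx": 0,"dy": 0,"dz": 0.3,"spin": 0}
    - {"dx": 0,"dy": 0,"dz": 0.2,"spin": 0}
    - {"dx": 0,"dy": 0,"dz": 0.2,"spin": 0}
    - {"dx": 0,"dy": 0,"dz": 0.2,"spin": 0}
    - {"dx": 0,"dy": 0,"dz": 0,"spin": 0}
    - {"dx": 0,"dy": 0,"dz": 0,"spin": 0}
  squeeze: 25

```text
time: 16.15
ee_pos: [0.5725, -0.0744, 0.2358]
eef_rot: [0.738, 0.675, 0.001, 0.0]
ft_force: [-4.7, 2.0, 11.7]
width: 0.0616
grip_force: 25.0
```

```bash
python3 -c "
from h import *
s,R,g=st(); print('tool-moment',(R.T@np.array(s['torque'])).round(3), (R.T@s['ft_force']).round(1))"
```

```text
t 16.15 grasp in tub mm [60.3  0.6 71.8] yawerr -0.0005 tilt [0.001  0.0008] w 61.6 F [-4.7  2.  11.7] grip 25.0
tool-moment [0.741 0.216 0.095] [  1.6  -4.8 -11.7]
```

Request:
move_arm:
  steps:
    - {"dx": 0.03,"dy": -0.06,"dz": 0,"spin": 0}
    - {"dx": 0.02,"dy": -0.06,"dz": 0,"spin": 0}
    - {"dx": 0,"dy": 0,"dz": 0.1,"spin": 0}
    - {"dx": 0,"dy": 0,"dz": 0,"spin": 0}

```text
time: 16.55
ee_pos: [0.572, -0.0742, 0.2354]
eef_rot: [0.738, 0.675, 0.001, 0.001]
ft_force: [-2.0, -0.2, 13.0]
width: 0.0619
grip_force: 25.0
```

```bash
python3 -c "
from h import *
s,R,g=st(); print('tool-moment',(R.T@np.array(s['torque'])).round(3), (R.T@s['ft_force']).round(1))"
```

```text
t 16.55 grasp in tub mm [60.3  0.7 71.4] yawerr -0.0007 tilt [ 0.0035 -0.    ] w 61.9 F [-2.  -0.2 13. ] grip 25.0
tool-moment [-0.035 -0.076  0.093] [ -0.4  -1.9 -13. ]
```

```bash
cat >> h.py <<'E'
def hole():
    from bench import imaging
    d=pickle.load(open('cams0.pkl','rb'))
    for n,r in (('top',4),('side',3)):
        i=cv2.cvtColor(imaging.camera(n)['img'],cv2.COLOR_RGB2GRAY).astype(float)
        e=proj(d[n],tub2w(P,[-58,10,72]))[0]; x,y=np.round(e).astype(int)
        yy,xx=np.mgrid[-r:r+1,-r:r+1]; w=i[y-r:y+r+1,x-r:x+r+1]
        k=np.clip(np.percentile(w,80)-12-w,0,40); 
        print(n,'pin exp',e.round(1),'hole',(x+(k*xx).sum()/k.sum()).round(1),(y+(k*yy).sum()/k.sum()).round(1)); print(w.astype(int))
E
python3 -c "
from h import *
hole()"
```

```text
top pin exp [372.8 207.4] hole 372.8 207.2
[[151 153 152 151 153 151 153 150 151]
 [151 155 152 153 152 154 153 151 151]
 [152 154 135 129 126 134 154 155 152]
 [148 150  94  91  82  85 131 151 153]
 [153 149  79  96 121  55 101 147 149]
 [154 153  87  92 132  63 114 152 150]
 [152 150 129 108 110 123 143 154 153]
 [151 149 150 137 131 150 152 153 153]
 [152 151 152 149 150 150 152 150 152]]
side pin exp [310.  252.1] hole 309.9 252.1
[[178 174 167 174 177 173 170]
 [174 126 131 151 173 172 172]
 [172 101  97  60  71 174 168]
 [172 141 125 100 125 176 170]
 [170 173 178 178 173 173 172]
 [175 175 175 173 169 170 171]
 [176 173 150 151 133 128 132]]
```

Request:
move_arm:
  steps:
    - {"dx": 0,"dy": -0.08,"dz": 0,"spin": 0}
    - {"dx": 0,"dy": -0.08,"dz": 0.05,"spin": 0}
    - {"dx": 0.1,"dy": 0,"dz": 0,"spin": 0}
    - {"dx": 0.1,"dy": 0,"dz": 0,"spin": 0}
    - {"dx": 0,"dy": 0,"dz": 0,"spin": 0}

```text
time: 17.15
ee_pos: [0.5712, -0.0732, 0.2353]
eef_rot: [0.738, 0.675, 0.002, 0.003]
ft_force: [3.5, -5.2, 10.3]
width: 0.0619
grip_force: 25.0
```

```bash
python3 -c "
from h import *
s,R,g=st(); print('tool-moment',(R.T@np.array(s['torque'])).round(3), (R.T@s['ft_force']).round(1))"
```

```text
t 17.15 grasp in tub mm [60.9  1.1 71.3] yawerr -0.0017 tilt [ 0.0064 -0.0025] w 61.9 F [ 3.5 -5.2 10.3] grip 25.0
tool-moment [-1.249 -1.133  0.068] [ -4.9   4.  -10.3]
```

Request:
move_arm:
  steps:
    - {"dx": -0.12,"dy": 0.07,"dz": 0,"spin": 0}
    - {"dx": 0,"dy": 0,"dz": 0,"spin": 0}

```text
time: 17.35
ee_pos: [0.5715, -0.0737, 0.2353]
eef_rot: [0.738, 0.675, 0.002, 0.002]
ft_force: [-0.6, -0.3, 16.9]
width: 0.0619
grip_force: 25.0
```

Request:
move_arm:
  steps:
    - {"dx": 0,"dy": 0,"dz": 0,"spin": 0}
    - {"dx": 0,"dy": 0,"dz": 0,"spin": 0}
    - {"dx": 0,"dy": 0,"dz": 0,"spin": 0}
    - {"dx": 0,"dy": 0,"dz": 0,"spin": 0}
    - {"dx": 0,"dy": 0,"dz": 0,"spin": 0}
  claw: 8

```text
time: 17.85
ee_pos: [0.5701, -0.0727, 0.233]
eef_rot: [0.737, 0.675, -0.0, -0.0]
ft_force: [-0.0, -0.2, 0.1]
width: 0.0794
grip_force: 0.0
```

```bash
python3 -c "
from h import *
s,R,g=st(); print('tool-moment',(R.T@np.array(s['torque'])).round(3), (R.T@s['ft_force']).round(1))
hole()"
```

```text
t 17.85 grasp in tub mm [61.7  3.4 69. ] yawerr -0.0002 tilt [-0.0004  0.    ] w 79.4 F [-0.  -0.2  0.1] grip 0.0
tool-moment [ 0.021 -0.162 -0.047] [-0.2 -0.  -0.1]
top pin exp [372.8 207.4] hole 372.2 208.1
[[150 151 151 150 151 152 150 154 153]
 [149 152 150 150 149 151 152 150 151]
 [150 151 152 141 155 153 151 151 149]
 [153 149 136 105 120 139 152 152 153]
 [151 129  91  86 113 102 150 152 152]
 [147 104  66  91 133  66 148 151 150]
 [150 127  75  72 102  98 149 149 148]
 [151 152 123 110 116 137 151 152 150]
 [149 151 149 142 143 151 153 152 152]]
side pin exp [310.  252.1] hole 308.9 251.6
[[120 168 145 175 171 169 174]
 [173 174 169 170 172 168 170]
 [168 129 124 141 170 170 169]
 [153  99  91  82 109 170 170]
 [165 122 129 170 145 172 169]
 [169 173 158 169 171 173 172]
 [167 172 174 167 163 172 166]]
```

Request:
move_arm:
  steps:
    - {"dx": 0,"dy": 0,"dz": -1.5,"spin": 0}
    - {"dx": 0,"dy": 0,"dz": -2.5,"spin": 0}
    - {"dx": -0.8,"dy": 0.17,"dz": -1,"spin": 0}
    - {"dx": -1.4,"dy": 0.17,"dz": 0,"spin": 0}
    - {"dx": 0,"dy": 0,"dz": 0,"spin": 0}

```text
time: 18.45
ee_pos: [0.5711, -0.0977, 0.2833]
eef_rot: [0.739, 0.674, -0.0, 0.0]
ft_force: [-0.3, 0.5, 0.2]
width: 0.0802
grip_force: 0.0
```

Request:
move_arm:
  steps:
    - {"dx": 0,"dy": 0,"dz": 0,"spin": 0}
    - {"dx": 0,"dy": 0,"dz": 0,"spin": 0}
    - {"dx": 0,"dy": 0,"dz": 0,"spin": 0}
    - {"dx": 0,"dy": 0,"dz": 0,"spin": 0}
    - {"dx": 0,"dy": 0,"dz": 0,"spin": 0}
    - {"dx": 0,"dy": 0,"dz": 0,"spin": 0}
    - {"dx": 0,"dy": 0,"dz": 0,"spin": 0}
  claw: 0

```text
time: 19.15
ee_pos: [0.5717, -0.0949, 0.2832]
eef_rot: [0.737, 0.675, 0.0, -0.0]
ft_force: [1.7, -0.0, 0.6]
width: 0.0319
grip_force: 0.0
```

```bash
python3 -c "
from h import *
to(40,0,91)"
```

```text
t 19.15 grasp in tub mm [ 39.7  -0.2 119.2] yawerr -0.0002 tilt [-0.      0.0001] w 31.9 F [ 1.7 -0.   0.6] grip 0.0
shift cm [ 0.03 -0.02  2.82]
```

Request:
move_arm:
  steps:
    - {"dx": 0,"dy": 0,"dz": 1,"spin": 0}
    - {"dx": 0,"dy": 0,"dz": 0.8,"spin": 0}
    - {"dx": 0,"dy": 0,"dz": 0.3,"spin": 0}
    - {"dx": 0,"dy": 0,"dz": 0.3,"spin": 0}
    - {"dx": 0,"dy": 0,"dz": 0.2,"spin": 0}
    - {"dx": 0,"dy": 0,"dz": 0,"spin": 0}

```text
time: 19.75
ee_pos: [0.5716, -0.095, 0.257]
eef_rot: [0.738, 0.675, -0.0, -0.0]
ft_force: [-0.4, -0.1, 0.8]
width: 0.0001
grip_force: 0.0
```

```bash
python3 -c "
from h import *
st()"
```

```text
t 19.75 grasp in tub mm [39.6 -0.1 93. ] yawerr -0.0003 tilt [-0.0003 -0.    ] w 0.1 F [-0.4 -0.1  0.8] grip 0.0
```

Tips are at 74.8 mm and there is no contact yet, so the far end is low. I press on in small steps.

Request:
move_arm:
  steps:
    - {"dx": 0,"dy": 0,"dz": 0.1,"spin": 0}
    - {"dx": 0,"dy": 0,"dz": 0.1,"spin": 0}
    - {"dx": 0,"dy": 0,"dz": 0.1,"spin": 0}
    - {"dx": 0,"dy": 0,"dz": 0,"spin": 0}

```text
time: 20.15
ee_pos: [0.5716, -0.0949, 0.2541]
eef_rot: [0.738, 0.675, 0.0, -0.0]
ft_force: [-0.4, 0.7, 0.4]
width: 0.0002
grip_force: 0.0
```

Request:
move_arm:
  steps:
    - {"dx": 0,"dy": 0,"dz": 0.1,"spin": 0}
    - {"dx": 0,"dy": 0,"dz": 0.1,"spin": 0}
    - {"dx": 0,"dy": 0,"dz": 0,"spin": 0}

```text
time: 20.45
ee_pos: [0.5717, -0.0951, 0.2527]
eef_rot: [0.738, 0.675, 0.0, -0.0]
ft_force: [-3.1, 1.5, 7.4]
width: 0.0004
grip_force: 3.6
```

```bash
python3 -c "
from h import *
st()"
```

```text
t 20.45 grasp in tub mm [39.6 -0.3 88.7] yawerr -0.0003 tilt [0.0002 0.0006] w 0.4 F [-3.1  1.5  7.4] grip 3.6
```

The far end is touched at a tip height of 70.5 mm, and the steel should be at about 70, so that end is home. I do the same at the near end.

Request:
move_arm:
  steps:
    - {"dx": 0,"dy": 0,"dz": -1.2,"spin": 0}
    - {"dx": -2.6,"dy": 0,"dz": 0,"spin": 0}
    - {"dx": -2.7,"dy": 0,"dz": 0,"spin": 0}
    - {"dx": -2.7,"dy": 0,"dz": 0,"spin": 0}
    - {"dx": 0,"dy": 0,"dz": 0.4,"spin": 0}
    - {"dx": 0,"dy": 0,"dz": 0.2,"spin": 0}
    - {"dx": 0,"dy": 0,"dz": 0.1,"spin": 0}
    - {"dx": 0,"dy": 0,"dz": 0.1,"spin": 0}
    - {"dx": 0,"dy": 0,"dz": 0,"spin": 0}

```text
time: 21.35
ee_pos: [0.5649, -0.1738, 0.2561]
eef_rot: [0.737, 0.676, 0.0, -0.0]
ft_force: [0.5, -0.1, -0.4]
width: 0.0006
grip_force: 0.0
```

```bash
python3 -c "
from h import *
st()"
```

```text
t 21.35 grasp in tub mm [-39.4  -0.3  92.1] yawerr 0.0011 tilt [-0.0001  0.0003] w 0.6 F [ 0.5 -0.1 -0.4] grip 0.0
```

Request:
move_arm:
  steps:
    - {"dx": 0,"dy": 0,"dz": 0.1,"spin": 0}
    - {"dx": 0,"dy": 0,"dz": 0.1,"spin": 0}
    - {"dx": 0,"dy": 0,"dz": 0,"spin": 0}

```text
time: 21.65
ee_pos: [0.5646, -0.1745, 0.2541]
eef_rot: [0.737, 0.675, -0.0, -0.0]
ft_force: [-1.4, 0.2, 0.4]
width: 0.0005
grip_force: 0.0
```

Request:
move_arm:
  steps:
    - {"dx": 0,"dy": 0,"dz": 0.1,"spin": 0}
    - {"dx": 0,"dy": 0,"dz": 0.1,"spin": 0}
    - {"dx": 0,"dy": 0,"dz": 0,"spin": 0}

```text
time: 21.95
ee_pos: [0.5646, -0.1748, 0.2527]
eef_rot: [0.738, 0.675, 0.0, -0.0]
ft_force: [-2.7, 1.1, 8.0]
width: 0.0002
grip_force: 3.6
```

```bash
python3 -c "
from h import *
st()"
```

```text
t 21.95 grasp in tub mm [-40.4  -0.2  88.7] yawerr -0.0004 tilt [0.0001 0.0005] w 0.2 F [-2.7  1.1  8. ] grip 3.6
```

The contact height matches at both ends (70.5 mm), so the plate is home. Next is the catch: I go above the knob at tub (119, 34) and pinch it lightly.

Request:
move_arm:
  steps:
    - {"dx": 0,"dy": 0,"dz": -2.5,"spin": 0}
    - {"dx": 0,"dy": 0,"dz": -3,"spin": 0}
    - {"dx": 3.2,"dy": -0.7,"dz": 0,"spin": 0}
    - {"dx": 3.2,"dy": -0.7,"dz": 0,"spin": 0}
    - {"dx": 3.2,"dy": -0.7,"dz": 0,"spin": 0}
    - {"dx": 3.2,"dy": -0.7,"dz": 0,"spin": 0}
    - {"dx": 3.1,"dy": -0.6,"dz": 0,"spin": 0}
    - {"dx": 0,"dy": 0,"dz": 0,"spin": 0}
    - {"dx": 0,"dy": 0,"dz": 0,"spin": 0}
    - {"dx": 0,"dy": 0,"dz": 0,"spin": 0}
  claw: 5

```text
time: 22.95
ee_pos: [0.5447, -0.0145, 0.3073]
eef_rot: [0.738, 0.675, -0.0, 0.0]
ft_force: [0.3, -0.0, 0.2]
width: 0.0496
grip_force: 0.0
```

```bash
python3 -c "
from h import *
to(119,34,102)
look('k',dict(side=(150,230),top=(130,240)))"
```

```text
t 22.95 grasp in tub mm [117.4  33.7 143.3] yawerr -0.0018 tilt [ 0.0003 -0.0004] w 49.6 F [ 0.3 -0.   0.2] grip 0.0
shift cm [ 0.16 -0.04  4.13]
```

View pics/k.png

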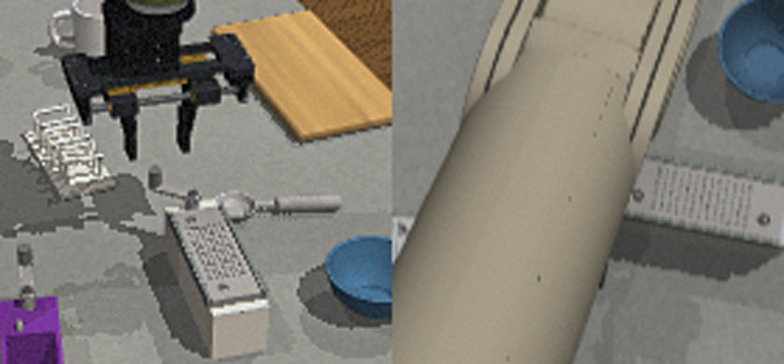

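The plate is fully seated with the fine side up, with pins visible in the holes at (638,194) and (763,219) in the crop. The knob, at (155,175), stands below and between the fingers, and the catch is still open. I lower and pinch.

Request:
move_arm:
  steps:
    - {"dx": 0.16,"dy": 0,"dz": 1.2,"spin": 0}
    - {"dx": 0,"dy": 0,"dz": 1.5,"spin": 0}
    - {"dx": 0,"dy": 0,"dz": 1.0,"spin": 0}
    - {"dx": 0,"dy": 0,"dz": 0.4,"spin": 0}
    - {"dx": 0,"dy": 0,"dz": 0,"spin": 0}

```text
time: 23.55
ee_pos: [0.5446, -0.0119, 0.2653]
eef_rot: [0.738, 0.675, -0.001, -0.0]
ft_force: [0.6, -0.0, -0.4]
width: 0.0503
grip_force: 0.0
```

Request:
move_arm:
  steps:
    - {"dx": 0,"dy": 0,"dz": 0,"spin": 0}
    - {"dx": 0,"dy": 0,"dz": 0,"spin": 0}
    - {"dx": 0,"dy": 0,"dz": 0,"spin": 0}
    - {"dx": 0,"dy": 0,"dz": 0,"spin": 0}
    - {"dx": 0,"dy": 0,"dz": 0,"spin": 0}
    - {"dx": 0,"dy": 0,"dz": 0,"spin": 0}
    - {"dx": 0,"dy": 0,"dz": 0,"spin": 0}
  claw: 0.8
  squeeze: 8

```text
time: 24.25
ee_pos: [0.5443, -0.0111, 0.266]
eef_rot: [0.737, 0.676, -0.0, -0.001]
ft_force: [-4.8, 3.0, 3.7]
width: 0.0137
grip_force: 8.0
```

```bash
python3 -c "
from h import *
st()
a0=np.arctan2(34,29)
A=np.linspace(a0,np.pi+.03,19); X=np.c_[90+45*np.cos(A),45*np.sin(A)]
print((np.diff(X,axis=0)*[.1,-.1]).round(2).tolist())"
```

```text
t 24.25 grasp in tub mm [121.   34.7 102. ] yawerr 0.0002 tilt [-0.0021  0.0014] w 13.7 F [-4.8  3.   3.7] grip 8.0
[[-0.46, -0.35], [-0.5, -0.28], [-0.53, -0.22], [-0.56, -0.15], [-0.57, -0.07], [-0.58, -0.0], [-0.57, 0.07], [-0.56, 0.15], [-0.53, 0.22], [-0.5, 0.28], [-0.46, 0.34], [-0.41, 0.4], [-0.36, 0.45], [-0.3, 0.49], [-0.23, 0.53], [-0.17, 0.55], [-0.09, 0.57], [-0.02, 0.58]]
```

Pinched at 13.7 mm. Now I lead the knob around the arc.

Request:
move_arm:
  steps:
    - {"dx": -0.46,"dy": -0.35,"dz": 0,"spin": 0}
    - {"dx": -0.5,"dy": -0.28,"dz": 0,"spin": 0}
    - {"dx": -0.53,"dy": -0.22,"dz": 0,"spin": 0}
    - {"dx": -0.56,"dy": -0.15,"dz": 0,"spin": 0}
    - {"dx": -0.57,"dy": -0.07,"dz": 0,"spin": 0}
    - {"dx": -0.58,"dy": 0,"dz": 0,"spin": 0}
    - {"dx": -0.57,"dy": 0.07,"dz": 0,"spin": 0}
    - {"dx": -0.56,"dy": 0.15,"dz": 0,"spin": 0}
    - {"dx": -0.53,"dy": 0.22,"dz": 0,"spin": 0}
    - {"dx": 0,"dy": 0,"dz": 0,"spin": 0}

```text
time: 25.25
ee_pos: [0.5327, -0.0624, 0.2658]
eef_rot: [0.739, 0.674, -0.002, -0.001]
ft_force: [-11.9, -2.7, 8.1]
width: 0.0135
grip_force: 8.0
```

```bash
python3 -c "
from h import *
st()"
```

```text
t 25.25 grasp in tub mm [ 68.3  42.2 101.8] yawerr -0.0034 tilt [-0.0046 -0.0017] w 13.5 F [-11.9  -2.7   8.1] grip 8.0
```

Request:
move_arm:
  steps:
    - {"dx": -0.5,"dy": 0.12,"dz": 0,"spin": 0}
    - {"dx": -0.46,"dy": 0.3,"dz": 0,"spin": 0}
    - {"dx": -0.41,"dy": 0.4,"dz": 0,"spin": 0}
    - {"dx": -0.36,"dy": 0.45,"dz": 0,"spin": 0}
    - {"dx": -0.3,"dy": 0.49,"dz": 0,"spin": 0}
    - {"dx": -0.23,"dy": 0.53,"dz": 0,"spin": 0}
    - {"dx": -0.17,"dy": 0.55,"dz": 0,"spin": 0}
    - {"dx": -0.09,"dy": 0.57,"dz": 0,"spin": 0}
    - {"dx": 0,"dy": 0.58,"dz": 0,"spin": 0}
    - {"dx": 0,"dy": 0,"dz": 0,"spin": 0}

```text
time: 26.25
ee_pos: [0.5714, -0.0909, 0.2658]
eef_rot: [0.738, 0.674, -0.002, 0.001]
ft_force: [-1.6, -5.4, -3.0]
width: 0.0134
grip_force: 8.0
```

```bash
python3 -c "
from h import *
st()"
```

```text
t 26.25 grasp in tub mm [ 43.    0.6 101.8] yawerr -0.0028 tilt [-0.0013 -0.0038] w 13.4 F [-1.6 -5.4 -3. ] grip 8.0
```

Request:
move_arm:
  steps:
    - {"dx": 0,"dy": 0.2,"dz": 0,"spin": 0}
    - {"dx": 0,"dy": 0.1,"dz": 0,"spin": 0}
    - {"dx": 0,"dy": 0,"dz": 0,"spin": 0}

```text
time: 26.55
ee_pos: [0.5727, -0.0913, 0.2654]
eef_rot: [0.739, 0.674, -0.003, -0.001]
ft_force: [-13.0, -3.4, 5.2]
width: 0.0134
grip_force: 8.0
```

Request:
move_arm:
  steps:
    - {"dx": 0,"dy": 0,"dz": 0,"spin": 0}
    - {"dx": 0,"dy": 0,"dz": 0,"spin": 0}
    - {"dx": 0,"dy": 0,"dz": 0,"spin": 0}
    - {"dx": 0,"dy": 0,"dz": 0,"spin": 0}
  claw: 5

```text
time: 26.95
ee_pos: [0.5751, -0.0886, 0.2664]
eef_rot: [0.738, 0.675, 0.0, 0.0]
ft_force: [1.1, 0.8, -0.0]
width: 0.0379
grip_force: 0.0
```

Request:
move_arm:
  steps:
    - {"dx": 0,"dy": 0,"dz": -1,"spin": 0}
    - {"dx": 0,"dy": 0,"dz": -3,"spin": 0}
    - {"dx": 0,"dy": 0,"dz": -4,"spin": 0}
    - {"dx": 0,"dy": 0,"dz": -4,"spin": 0}
    - {"dx": -4,"dy": 0,"dz": -2,"spin": 0}
    - {"dx": -4,"dy": 0,"dz": 0,"spin": 0}
    - {"dx": -4,"dy": 0,"dz": 0,"spin": 0}
    - {"dx": -4,"dy": 0,"dz": 0,"spin": 0}
    - {"dx": -4,"dy": 0,"dz": 0,"spin": 0}
    - {"dx": -4,"dy": 0,"dz": 0,"spin": 0}
    - {"dx": 0,"dy": 0,"dz": 0,"spin": 0}

```text
time: 28.05
ee_pos: [0.5505, -0.3337, 0.4073]
eef_rot: [0.74, 0.672, -0.001, 0.001]
ft_force: [-0.5, -0.4, 1.3]
width: 0.0501
grip_force: 0.0
```

```bash
python3 -c "
from h import *
from bench import imaging
st()
d=pickle.load(open('cams0.pkl','rb')); hole()
n='top'; i=imaging.camera(n)['img'].astype(int); g=i.sum(2)//3
print('knob exp at pi',proj(d[n],tub2w(P,[45,0,100]))[0],'pivot',proj(d[n],tub2w(P,[90,0,80]))[0])
print(g[188:210,305:335])
print('side knob exp',proj(d['side'],tub2w(P,[[45,0,100],[45,0,80]])).round(1).tolist()); g=imaging.camera('side')['img'].sum(2)//3
print(g[214:240,290:312])"
```

```text
t 28.05 grasp in tub mm [-2.007e+02 -1.000e-01  2.433e+02] yawerr -0.0089 tilt [-0.0004 -0.0037] w 50.1 F [-0.5 -0.4  1.3] grip 0.0
top pin exp [372.8 207.4] hole 373.2 208.5
[[139 142 144 138 141 142 140 143 143]
 [140 143 143 142 140 141 142 139 142]
 [140 144 139 115 119 117 118 120 119]
 [140 118 121  66  73  82  85  87  85]
 [116  77  74  63  69  66  85  86  86]
 [ 86  73  60  69  78  57  81  87  82]
 [ 86  78  60  59  75  72  84  82  83]
 [ 83  86  76  75  85  83  86  85  86]
 [ 85  85  85  86  88  84  83  88  85]]
side pin exp [310.  252.1] hole 309.7 252.8
[[118 163 145 170 167 164 165]
 [ 85  93 165 169 159 159 168]
 [ 93  80  76  82  85  88 164]
 [ 84  84  79  77  75  92  89]
 [ 85  91  87  99  89  96  90]
 [ 93  97  97  95  96  93  93]
 [ 96  98 100  93  96  97  91]]
knob exp at pi [334.57862699 193.38311852] pivot [316.23299871 192.04412509]
[[132 127 129 130 132 129 134 144 177 179 176 178 178 179 177 175 140 131
  143 146 144 145 147 146 146 146 148 146 142 147]
 [132 131 134 128 129 130 112 136 178 168 166 157 169 170 177 175 132 124
  143 147 143 147 143 146 145 145 1
[... 4282 characters left out ...]
9 100 143 107 163 105 157 135
  160 141 134 161]
 [ 92  90  41  73 119 163 134  94 139 125 142 119 123 143 139  79 111 166
  126 163 158 167]
 [ 88  84  60  29 120 130 139 138 121 140 122 169 113 164 160 162 137 160
   90 134 108 163]
 [ 88  85  89  43  71 121 143 145 138 141 134 164 142 137 111 128 134 160
  163 138 166 134]
 [ 86  90  86  56  46 125 143 160 124 128 133 163 164 137 163 111 159 100
  158 128 160 155]
 [ 82  84  87  63  53 139 128 164 162  82 165 102 159 132 163 162 132 147
  133 130 136  92]
 [ 85  85  88  88  56  40 124 138 165 163 134  95 118 164 139 162 102 164
  159 162 138 166]
 [ 84  84  84  83  63  44 145 161 157 162 101 170 158 163 136 135  95 139
  108 127 128 159]]
```

```bash
python3 -c "
from bench import imaging
g=imaging.camera('top')['img'].sum(2)//3
print(g[182:204,326:344])"
```

```text
[[124 119 119 120 124 123 120 120 122 120 119 123 120 119 122 120 129 121]
 [118 115 120 116 124 122 123 119 123 119 122 121 121 119 124 122 123 124]
 [118 111 113 107 119 117 118 121 112 123 125 123 122 121 121 125 120 121]
 [116  91  96 102 110 118 113 115 104 117 115 119 115 115 107 121 122 122]
 [124 112 116 120 122 119 113  98 102 104 118 112 110 114 100 122 113 117]
 [144 147 143 146 144 130 127 119 117 121 119  92  94  96  99 119 111 107]
 [144 148 147 145 148 145 146 147 146 146 131 107 106 114 107  94 114  89]
 [147 145 147 147 149 146 149 145 142 127 140 136 137 137 127 108 122 111]
 [143 143 144 145 145 144 147 148 125  99 124 136 114 137 139 131 137 136]
 [141 141 136 142 143 143 145 135 107  95 111 136 111 133 115 115 138 130]
 [143 145 138 150 146 140 138 113 108 106 109 122 126 135 113 122 138 130]
 [149 152 147 149 144 141 110 102 103 103 102 105 122 135 115 129 135 124]
 [150 150 150 145 119 115  73 102 102 101 103 104 138 135 114 127 133 112]
 [147 148 148 118  86  71  34  82  97 103  91  91 136 123 124 136 135 122]
 [115 121 116  88  86  78  33  44  71  80  69 105 136 122 124 137 126 116]
 [ 58  78  57  77  70  69  46  41  47  67  64 111 138 130 124 138 123 128]
 [ 74  66  49  59  64  62  65  54  56  84  98 108 135 102 122 136 119 132]
 [ 81  64  59  51  69  69  71  67  86 102 103 117 137  98 139 136 123 132]
 [ 75  58  63  66  72  69 100 103 116 122  99 117 138 126 137 118 124 138]
 [104  68  63  84 109 111 127 113 115 123 111 121 132 123 137 116 124 137]
 [134 113 109 110 138 137 134 109 117 121  87 123 113 112 140 118 139 140]
 [138 137 137 133 139 138 125 106 123 117  91 122 112 111 137 111 140 137]]
```

The knob's top disc is centred at about (335,193.5). At angle pi it should be at (334.6,193.4), so the catch is fully over and the arm is clear. I hand the job in.

```bash
python3 -c "
from bench import job
print(job.close_job())"
```

```text
the job is handed in; nothing more can be done
None
```

I turned the plate fine side up, seated it on both pins and swung the catch over it to its stop. The job is handed in at about 28 s, but the judge's verdict was not reported back.

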